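# Balance the hose bracket over its fixture

### The arm

A 6-joint arm with a two-finger parallel gripper is mounted at the origin on the work surface. World frame = base frame: x ahead of the robot, y to its left, z up, the work surface at z = 0. Lengths are in m, angles in rad, forces in N, time in s.
With the tool pointing down it reaches from about 0.35 to 0.975 m from the base axis. Payload 4.9 kg.
Tool frame: the origin (TCP) lies on the mounting face of the last link; the fingertips stand 173 mm ahead of it and the grasp point (between the pads) lies 155 mm ahead of it (tcp_to_grasp is the distance from the TCP to the grasp point, in m); z points along the fingers, y is the line along which they close (so a half turn about z gives the same grasp; the last joint's range is limited). The gripper opens to 85 mm and grips with 20 to 120 N. Pads are 22 mm wide; open, the fingers measure 114 mm over their backs; the gripper's body (76 mm by 85 mm) begins 54 mm behind the grasp point. The pads swing forward as they close: fully open they stand 13 mm farther back than shut.
Start: joints at [1.083, 0.053, 1.613, -0, 1.476, -0.119], TCP at [0.225, 0.583, 0.405] pointing down, gripper open.
Joint ranges: [-3.01, 3.01], [-1.01, 2.22], [0.06, 2.58], [-1.02, 4.17], [0.09, 2.62], [-3.14, 3.14]. Speed limits (rad/s): [2.57, 2.57, 3.14, 3.14, 3.14, 3.14].

### API

Orientations are given as a rotation vector (axis times angle).
In Python, from station import get_obs, get_image, calibration, finish_job, tcp_to_grasp gives the robot as it stands. The module is installed in compiled form; this text tells all that it offers.
- The arm moves only by the tool arm_command, never from a script. Its argument "plan" is a list that holds one entry, the list of rows, each a list of 6 numbers: the shift along the tool's x, y, z in cm, then the turn, a rotation vector about the tool's x, y, z in rad. A call has 1 to 12 rows; each row is the pose to reach, as a shift and turn from the pose commanded when the call began, along the tool's axes at that moment; what a row does not reach only later rows make up. A row lasts 1/12 s, in which the tool goes at most 41.7 mm and 7.16 degrees, less where a joint would pass 70% of its speed; a pose out of reach is approached as far as the arm can. A call with a gripper value outside its range is refused whole. "gripper" is the closure, from -1 (fully open) to 1 (shut), set as the call begins (left out, the last holds). The fingers move at their own pace and stop on an object; "force" is the grip in N (left out, the last holds). Time passes only in rows, so rows that repeat a pose let the fingers close. It gives the time, the measured TCP pose, the force, the opening and the grip force at its end, in the units of the state.
- get_obs(): the state, without advancing time (a new reading comes with each control period).
- get_image(name): name is "scene" or "top"; returns (picture, depth): 480x640x3 uint8, blue, green, red; 480x640 float32, m along the optical axis (not along the pixel's ray), 0 where there is no reading.
- calibration(name): a dict with "fx", "fy", "cx", "cy" (pixels), "dist" ([k1, k2, p1, p2, k3] as OpenCV has them; the pictures are not rectified), "pose" (4x4, takes a point from camera to world coordinates). Camera axes: x right, y up, looking along -z (the intrinsics and any distortion apply to the point x, -y, -z); pixel columns grow to the right and rows downward; lengths in m; the calibration is good to about 2 mm. A picture is of the moment at which its call begins. calibration takes no time and is no camera call.
- finish_job(): hands the job in; it is judged then, once.
The state is a dict: "t": time; "q": joint angles; "dq": joint speeds; "effort": joint torques, N m; "tool_pos": TCP position; "tool_rot": TCP orientation; "contact_force": force on the tool from outside, world axes, zero at the start; "wrist_torque": the same for the moment, N m; "opening": finger opening in m; "grip_force": force on a finger pad.
Only numpy, scipy, OpenCV 4.12 (cv2) and the standard library are available. Lean on these libraries where they do the work, as an engineer would, in place of code of your own. Each camera call takes 0.05 s, during which the arm holds its last target. There are 200 camera calls.

### The job

Pick the cast aluminium hose bracket with the heavy ring head out of the green tray, gripping it across its orange band, which marks the balance point, so that it stays level all the way. Bring it over the grey fixture and finish holding it there, level and still, about 5 cm above the top of the brass pin, with its bore centred over the pin and its tail lined up over the red forked rest. Do not let go or lower it onto the fixture, do not knock the fixture with it, and leave everything else where it is.

Things in the scene. Friction and masses are not known exactly. Their poses are not given: they have to be found in the camera images.
- hose_bracket: Loose cast aluminium hose bracket, 0.4 to 0.6 kg, 274 mm long, lying flat: ring head (70 mm diameter, 34 mm high), bar 18 mm wide and 28 mm high, round tail eye (32 mm diameter). Orange band, 20 mm long, at the balance point. Origin: on the underside below the band's middle; x from head to tail along the bar, z up. Head axis at x = -62 mm, eye's centre at x = +161 mm.
- head_bore (a point): Centre of the lower mouth of the bracket's bore (28 mm diameter, vertical, through the ring head), level with the bracket's flat underside; 62 mm from the balance point.
- tail_eye (a point): Point on the bracket's flat underside below the middle of the tail eye; 223 mm from the bore's axis.
- fixture: Fixed fixture: grey base plate 290 x 90 x 12 mm, round steel seat (56 mm diameter, top at 42 mm) with upright brass pin, red forked rest. Origin: on the table, below the place of the bracket's balance point; x from pin to rest, z up. Pin at x = -62 mm, rest at x = +120 mm, plate from x = -105 to +185 mm. Fixture and tray may change sides and turn.
- pin_top (a point): Centre of the top of the fixture's upright brass pin, 20 mm diameter, 87 mm above the table.
- rest_top (a point): Middle of the notch of the red forked rest (30 x 60 mm, notch 30 mm wide, its floor 42 mm above the table), level with the prongs' tops, 68 mm above the table; 182 mm from the pin's axis. With the bore over the pin, the tail eye's centre is 41 mm beyond this point.
- tray: Fixed green tray, open at the top, 350 x 310 mm, 45 mm high, walls and floor 6 mm thick. Origin: centre of its underside on the table; x along the long side. The bracket lies along its middle, head towards the -x end, up to 17 degrees askew, other parts along both long walls (up to 72 mm above the table).
- grey_adapter: Grey stepped pipe adapter standing in the tray, 52 mm diameter below, 30 mm above, 66 mm high. Origin: centre of its underside, z up.
- white_adapter: White stepped pipe adapter standing in the tray, 50 mm diameter below, 36 mm above, 60 mm high. Origin: centre of its underside, z up.
- dark_link: Dark steel link with two equal eyes, 136 x 36 x 14 mm, lying in the tray. Origin: centre of its underside.
- collar: Brass collar lying in the tray, 52 mm diameter, 22 mm high. Origin: centre of its underside.
- tall_adapter: Grey stepped adapter on the table beyond the work, 76 mm diameter, 115 mm high. Origin: centre of its underside, z up.
- white_sleeve: White sleeve standing on the table beyond the work, 68 mm diameter, 100 mm high. Origin: centre of its underside, z up.
- cream_adapter: Cream stepped adapter on the table at the left side, 68 mm diameter, 110 mm high. Origin: centre of its underside, z up.
- wrench: Steel wrench lying on the table at the right side.

How it is judged:
By the outcome, as a careful person would: the job done as asked, in the order asked, and still so for the second after the job is handed in, while the arm keeps its last pose, push and grip.
It also fails if it takes over 48 s, if anything falls off the work surface, if the arm or the gripper's body presses on something with over 40 N, if the wrist force passes 120 N, or if a joint passes its speed limit or range.

## Working session

There is one attempt and no reset: what is moved stays moved. The work goes in short steps, Python scripts to look and compute and a tool call to move; the robot and the scene stay as the last step left them, time stands still between calls to the robot, and variables do not carry over. Pictures are saved under pics/ and viewed, at most 10 in all, crops included, and the job is handed in when it is done.

Besides the shell and the picture viewer there is one more tool, called after ">>>" in YAML: its name, and indented under it one key for each argument. arm_command: Moves the arm, as the interface text tells. Its arguments: {"type":"object","properties":{"plan":{"type":"array"},"gripper":{"type":"number"},"force":{"type":"number"}},"required":["plan"]}

```bash
mkdir -p pics; cat > h.py <<'E'
import numpy as np, cv2
from station import *
def world(name, depth):
    c=calibration(name); K=np.array([[c['fx'],0,c['cx']],[0,c['fy'],c['cy']],[0,0,1.]])
    v,u=np.mgrid[0:480,0:640]
    p=cv2.undistortPoints(np.stack([u,v],-1).reshape(-1,1,2).astype(np.float64),K,np.array(c['dist'],float)).reshape(480,640,2)
    P=np.stack([p[...,0]*depth,-p[...,1]*depth,-depth,np.ones_like(depth)],-1)
    W=(P@np.array(c['pose']).T)[...,:3]; W[depth==0]=np.nan
    return W
E
python3 - <<'E'
from h import *
for n in("top","scene"):
    im,d=get_image(n); cv2.imwrite(f'pics/{n}0.png',im); np.savez(f'{n}0.npz',im=im,d=d)
    print(n,np.round(calibration(n)['pose'],3).tolist())
o=get_obs();print({k:np.round(v,3).tolist() for k,v in o.items()},tcp_to_grasp)
E
```

```text
top [[-0.027, 0.99, -0.141, 0.382], [-1.0, -0.024, 0.018, 0.013], [0.014, 0.141, 0.99, 1.601], [0.0, 0.0, 0.0, 1.0]]
scene [[0.221, -0.836, 0.502, 1.44], [0.975, 0.194, -0.106, -0.175], [-0.009, 0.513, 0.858, 1.513], [0.0, 0.0, 0.0, 1.0]]
{'t': 0.1, 'q': [1.083, 0.053, 1.614, -0.0, 1.476, -0.119], 'dq': [0.0, -0.004, -0.004, 0.001, -0.001, -0.001], 'effort': [0.0, -39.49, -37.136, -0.0, 0.004, 0.0], 'tool_pos': [0.225, 0.583, 0.404], 'tool_rot': [-0.576, -3.088, 0.003], 'contact_force': [0.072, -0.104, -0.523], 'wrist_torque': [0.049, -0.004, -0.01], 'grip_force': 0.0, 'opening': 0.086} 0.1547
```

View pics/top0.png

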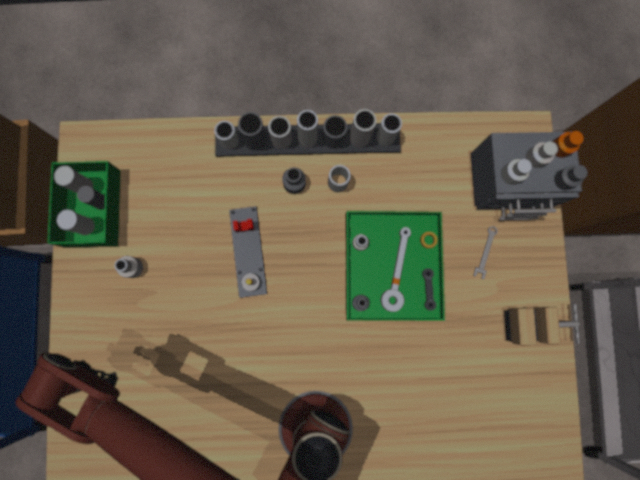

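View pics/scene0.png

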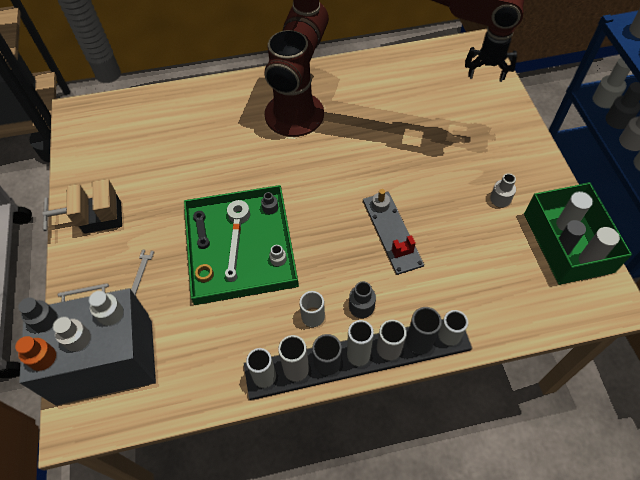

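Top view: bracket head at (393,300), band (396,282), eye (405,232) in the tray. Fixture: pin at about (250,281), rest at (244,226). Scene view: head (238,210), eye (230,273), pin (381,196), rest (403,246). Next I measure from both cameras.

```bash
python3 - <<'E'
from h import *
def ray(n,uv,z):
    c=calibration(n);K=np.array([[c['fx'],0,c['cx']],[0,c['fy'],c['cy']],[0,0,1.]])
    p=cv2.undistortPoints(np.array(uv,float).reshape(-1,1,2),K,np.array(c['dist'],float)).reshape(-1,2)
    T=np.array(c['pose']);d=np.c_[p[:,0],-p[:,1],-np.ones(len(p))]@T[:3,:3].T
    return T[:3,3]+d*((z-T[2,3])/d[:,2])[:,None]
for n,roi in (("top",((345,205,445,325),(225,200,275,302))),("scene",((180,180,302,302),(355,180,430,280)))):
    f=np.load(n+'0.npz');im,d=f['im'],f['d'];W=world(n,d)
    for k,(x0,y0,x1,y1) in enumerate(roi):
        cv2.imwrite(f'pics/{n}_{k}.png',cv2.resize(im[y0:y1,x0:x1],None,fx=5,fy=5,interpolation=cv2.INTER_CUBIC))
    for nm,uv in (dict(top=dict(head=(393,300),eye=(405,232),band=(396,282),pin=(250,281),rest=(244,226)),scene=dict(head=(238,210),eye=(230,273),pin=(381,193),rest=(403,248)))[n]).items():
        print(n,nm,np.round(W[uv[1]-1:uv[1]+2,uv[0]-1:uv[0]+2].reshape(-1,3).mean(0),3))
    # components
    hsv=cv2.cvtColor(im,cv2.COLOR_BGR2HSV).astype(int);x0,y0,x1,y1=roi[0]
    M=np.zeros(d.shape,bool);M[y0:y1,x0:x1]=True
    org=M&(hsv[...,0]>3)&(hsv[...,0]<18)&(hsv[...,1]>130)&(hsv[...,2]>100)
    wh=M&(hsv[...,1]<70)&(hsv[...,2]>120)
    nn,lab,st,ce=cv2.connectedComponentsWithStats((wh|org).astype(np.uint8),connectivity=8)
    for i in range(1,nn):
        if st[i,4]>60: print(' comp',st[i],ce[i].round(1),np.nanmedian(W[lab==i],0).round(3))
    nn,lab,st,ce=cv2.connectedComponentsWithStats(org.astype(np.uint8),connectivity=8)
    for i in range(1,nn):
        if st[i,4]>5: print(' orange',st[i],ce[i].round(1),np.nanmean(W[lab==i],0).round(4),ray(n,ce[i],.034).round(4))
    x0,y0,x1,y1=roi[1];M[:]=False;M[y0:y1,x0:x1]=True
    red=M&((hsv[...,0]<8)|(hsv[...,0]>172))&(hsv[...,1]>150)&(hsv[...,2]>70)
    br=M&(hsv[...,0]>10)&(hsv[...,0]<32)&(hsv[...,1]>90)&(W[...,2]>.07)
    for nm,m in(('red',red),('redtop',red&(W[...,2]>.06)),('brass',br),('hi',M&(W[...,2]>.075))):
        v,u=np.nonzero(m);print(nm,len(v),np.c_[u,v].mean(0).round(1),np.nanmean(W[m],0).round(4))
E
cd pics; python3 -c "
import cv2,numpy as np
a=[cv2.imread(f'{n}_{k}.png') for n in('top','scene') for k in (0,1)]
a=[cv2.resize(x,None,fx=.8,fy=.8) if 1 else x for x in a]
def pad(x,h):return cv2.copyMakeBorder(x,0,h-x.shape[0],0,0,0)
r=[np.hstack([pad(x,500) for x in a[i:i+2]]) for i in (0,2)]
[cv2.imwrite(f'crop{i}.png',x) or print(x.shape) for i,x in enumerate(r)]"
```

```text
top head [ 0.395 -0.261  0.005]
top eye [ 0.611 -0.305  0.034]
top band [ 0.451 -0.268  0.034]
top pin [0.464 0.189 0.086]
top rest [0.642 0.212 0.043]
 comp [382 227  29  85 715] [396.9 277.1] [ 0.439 -0.274  0.036]
 comp [354 234  12  15  61] [357.7 239.9] [ 0.589 -0.146  0.042]
 orange [393 278   6   6  27] [395.5 280.6] [ 0.4555 -0.2666  0.034 ] [[ 0.4555 -0.2666  0.034 ]]
red 166 [243.1 225.2] [0.6425 0.2134 0.0551]
redtop 78 [242.9 224.3] [0.6433 0.2122 0.0681]
brass 26 [248.5 281. ] [0.4637 0.1938 0.0866]
hi 38 [247.4 276.5] [0.478  0.1974 0.0851]
scene head [ 0.38  -0.253  0.011]
scene eye [ 0.613 -0.306  0.033]
scene pin [0.469 0.191 0.084]
scene rest [0.651 0.213 0.042]
 comp [227 200  22  18 255] [237.3 208.8] [ 0.395 -0.253  0.039]
 comp [225 219  15  58 354] [232.9 248.5] [ 0.532 -0.287  0.033]
 comp [271 245  15  17  84] [278.6 253.7] [ 0.594 -0.153  0.044]
 orange [233 224   6   5  30] [235.5 226. ] [ 0.4534 -0.2674  0.0338] [[ 0.4535 -0.2674  0.034 ]]
red 161 [403.9 243.4] [0.6437 0.2161 0.0561]
redtop 92 [403.5 241.7] [0.6442 0.2134 0.0679]
brass 46 [381.4 192.7] [0.4664 0.1935 0.0818]
hi 39 [382.7 195.9] [0.4796 0.1937 0.0838]
```

View pics/crop0.png

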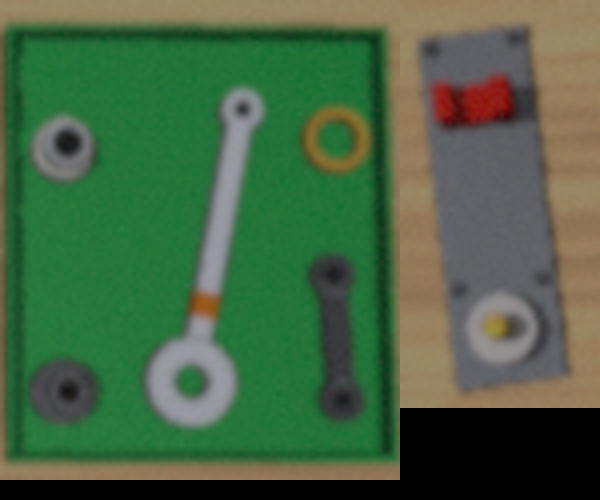

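View pics/crop1.png

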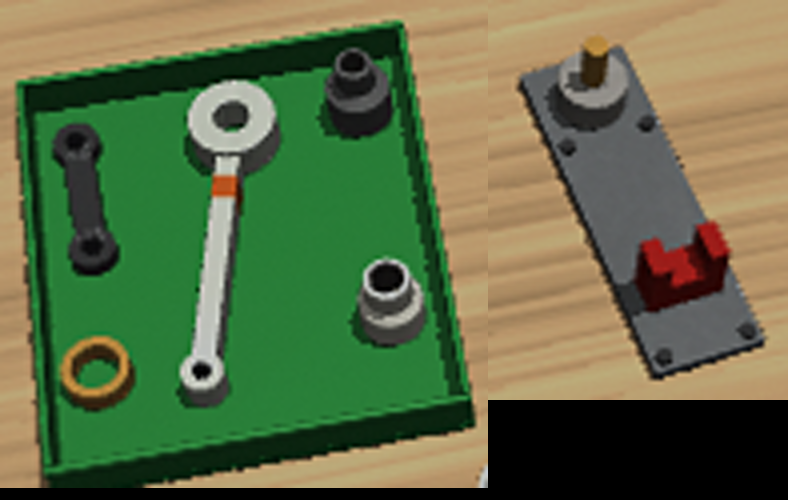

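Top crop: head at about (393,300), eye (405.4,232), pin top (248.6,281.4). Scene crop: head (238,209), eye (230.4,272.6), pin top (382.1,191.1). I project these onto their known heights.

```bash
cat >> h.py <<'E'
def ray(n,uv,z):
    c=calibration(n);K=np.array([[c['fx'],0,c['cx']],[0,c['fy'],c['cy']],[0,0,1.]])
    p=cv2.undistortPoints(np.array(uv,float).reshape(-1,1,2),K,np.array(c['dist'],float)).reshape(-1,2)
    T=np.array(c['pose']);d=np.c_[p[:,0],-p[:,1],-np.ones(len(p))]@T[:3,:3].T
    return T[:3,3]+d*((z-T[2,3])/d[:,2])[:,None]
E
python3 - <<'E'
from h import *
from scipy.optimize import minimize
P={}
for n,h,e,p in(("top",(392.6,299.9),(405.2,231.8),(248.4,281.1)),("scene",(237.7,208.9),(230.2,272.4),(382.0,190.9))):
    H=ray(n,h,.040)[0,:2];E=ray(n,e,.034)[0,:2];Pn=ray(n,p,.087)[0,:2];a=E-H
    print(n,'H',H.round(4),'E',E.round(4),np.linalg.norm(a).round(4),np.degrees(np.arctan2(a[1],a[0])).round(2),'band',(H+a*62/223).round(4),'pin',Pn.round(4))
    f=np.load(n+'0.npz');W=world(n,f['d']);hsv=cv2.cvtColor(f['im'],cv2.COLOR_BGR2HSV).astype(int)
    # fixture: plate outline fit
    x,y,z=W[...,0],W[...,1],W[...,2]
    m=(x>.35)&(x<.8)&(y>.1)&(y<.32)&(z>.006)&(z<.10)
    k,lab,st,_=cv2.connectedComponentsWithStats(m.astype(np.uint8));i=1+st[1:,4].argmax()
    r=cv2.minAreaRect(W[lab==i][:,:2].astype(np.float32)*1000);print('fixture',r)
    # bracket bar axis
    m=(z>.027)&(z<.045)&(hsv[...,1]<70)&(hsv[...,2]>110)&(x>.47)&(x<.58)&(y<-.25)&(y>-.33)
    q=W[m][:,:2];c=q.mean(0);u=np.linalg.svd(q-c)[2][0] if 0 else np.polyfit(q[:,0],q[:,1],1)
    print('bar',np.degrees(np.arctan(u[0])).round(2),'y at .45',np.polyval(u,.452).round(4),len(q), np.median(W[m][:,2]).round(4))
    red=(x>.6)&(x<.68)&(y>.16)&(y<.26)&(z>.058)&((hsv[...,0]<8)|(hsv[...,0]>172))&(hsv[...,1]>150)
    print('rest',cv2.minAreaRect(W[red][:,:2].astype(np.float32)*1000))
E
```

```text
top H [ 0.3949 -0.2534] E [ 0.6118 -0.3057] 0.2231 -13.56 band [ 0.4552 -0.268 ] pin [0.4634 0.194 ]
fixture ((566.5321044921875, 204.64590454101562), (295.4341125488281, 98.65750885009766), 5.686886310577393)
bar -13.8 y at .45 -0.2663 204 0.0338
rest ((643.75537109375, 212.8125457763672), (26.923824310302734, 56.879703521728516), 6.471331596374512)
scene H [ 0.3958 -0.2516] E [ 0.6112 -0.3048] 0.2219 -13.88 band [ 0.4557 -0.2664] pin [0.4637 0.1958]
fixture ((561.3343505859375, 206.73074340820312), (299.3929138183594, 100.79390716552734), 6.698911190032959)
bar -13.3 y at .45 -0.2675 178 0.0335
rest ((644.4150390625, 214.91445922851562), (36.89882278442383, 65.88209533691406), 8.6221342086792)
```

```bash
cat >> h.py <<'E'
from scipy.spatial.transform import Rotation as Rt
def delta(pos,bar):
    """row (cm, rad) to TCP pos, tool straight down, y axis at bar+90 deg; prints"""
    o=get_obs();R=Rt.from_rotvec(o['tool_rot'])
    b=np.radians(bar+90);y=np.array([np.cos(b),np.sin(b),0]);z=np.array([0,0,-1.]);x=np.cross(y,z)
    T=Rt.from_matrix(np.c_[x,y,z])
    d=R.inv().apply(np.array(pos)-o['tool_pos'])*100
    print('t',round(o['t'],2),'row',d.round(2).tolist()+(R.inv()*T).as_rotvec().round(4).tolist())
E
python3 - <<'E'
from h import *
delta([.45,.2,.40],-13.6);delta([.455,-.267,.33],-13.6)
E
```

```text
t 0.1 row [-34.77, -27.6, 0.4, -0.0019, -0.0003, -0.1314]
t 0.1 row [-52.07, -70.96, 7.48, -0.0019, -0.0003, -0.1314]
```

>>> arm_command:
  plan:
    - [[-2.9, -2.3, 0, 0, 0, -0.011], [-5.8, -4.6, 0, 0, 0, -0.022], [-8.7, -6.9, 0, 0, 0, -0.033], [-11.6, -9.2, 0, 0, 0, -0.044], [-14.5, -11.5, 0, 0, 0, -0.055], [-17.4, -13.8, 0, 0, 0, -0.066], [-20.3, -16.1, 0, 0, 0, -0.077], [-23.2, -18.4, 0, 0, 0, -0.088], [-26.1, -20.7, 0, 0, 0, -0.099], [-29, -23, 0, 0, 0, -0.11], [-31.9, -25.3, 0, 0, 0, -0.121], [-34.8, -27.6, 0.4, -0.002, 0, -0.131]]
  gripper: -1

```text
t: 1.1
tool_pos: [0.4509, 0.1984, 0.4012]
tool_rot: [0.371, 3.118, 0.004]
contact_force: [0.2, -0.4, 0.2]
opening: 0.0853
grip_force: 0.0
```

```bash
python3 - <<'E'
from h import *
delta([.455,-.267,.33],-13.6)
E
```

```text
t 1.1 row [-11.32, -45.16, 7.01, 0.0027, 0.0013, 0.0002]
```

>>> arm_command:
  plan:
    - [[-1, -4, 0.4, 0, 0, 0], [-2, -8, 0.8, 0, 0, 0], [-3, -12, 1.2, 0, 0, 0], [-4, -16, 1.6, 0, 0, 0], [-5, -20, 2, 0, 0, 0], [-6, -24, 3, 0, 0, 0], [-7, -28, 4, 0, 0, 0], [-8, -32, 5, 0, 0, 0], [-9, -36, 6, 0, 0, 0], [-10, -40, 6.5, 0, 0, 0], [-11, -43.5, 7, 0, 0, 0], [-11.3, -45.2, 7, 0, 0, 0]]

```text
t: 2.1
tool_pos: [0.4529, -0.2693, 0.3281]
tool_rot: [-0.378, -3.117, -0.003]
contact_force: [0.3, 0.3, -0.0]
opening: 0.0855
grip_force: 0.0
```

```bash
python3 - <<'E'
from h import *
im,d=get_image('scene');W=world('scene',d);cv2.imwrite('pics/s1.png',cv2.resize(im[110:310,130:350],None,fx=3,fy=3)[:600])
delta([.455,-.267,.182],-13.6)
E
```

```text
t 2.15 row [-0.14, 0.37, 14.67, 0.0004, -0.0013, -0.0051]
```

View pics/s1.png

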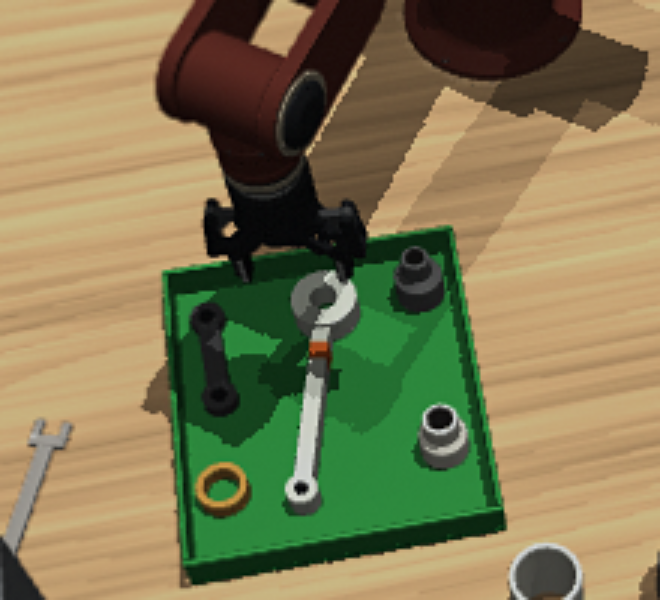

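The gripper stands over the band (band at crop (319,349)), with its fingers across the bar and the neighbours clear. Next I descend.

>>> arm_command:
  plan:
    - [[0, 0, 2, 0, 0, 0], [0, 0, 4, 0, 0, 0], [0, 0, 6, 0, 0, 0], [0, 0, 8, 0, 0, 0], [0, 0, 9, 0, 0, 0], [0, 0, 10, 0, 0, 0], [0, 0, 10, 0, 0, 0], [0, 0, 10, 0, 0, 0]]

```text
t: 2.82
tool_pos: [0.454, -0.2654, 0.2299]
tool_rot: [0.372, 3.119, 0.003]
contact_force: [-0.0, 0.5, -0.1]
opening: 0.0852
grip_force: 0.0
```

```bash
python3 - <<'E'
from h import *
delta([.455,-.267,.182],-13.6)
E
```

```text
t 2.82 row [-0.14, -0.14, 4.79, 0.0021, -0.0001, -0.0001]
```

>>> arm_command:
  plan:
    - [[-0.1, -0.1, 1, 0, 0, 0], [-0.14, -0.14, 2, 0, 0, 0], [-0.14, -0.14, 3, 0.001, 0, 0], [-0.14, -0.14, 4, 0.002, 0, 0], [-0.14, -0.14, 4.5, 0.002, 0, 0], [-0.14, -0.14, 4.8, 0.002, 0, 0], [-0.14, -0.14, 4.8, 0.002, 0, 0], [-0.14, -0.14, 4.8, 0.002, 0, 0]]

```text
t: 3.48
tool_pos: [0.455, -0.2671, 0.1817]
tool_rot: [-0.373, -3.119, -0.0]
contact_force: [-0.2, 0.1, -0.4]
opening: 0.0853
grip_force: 0.0
```

>>> arm_command:
  plan:
    - [[0, 0, 0, 0, 0, 0], [0, 0, 0, 0, 0, 0], [0, 0, 0, 0, 0, 0], [0, 0, 0, 0, 0, 0], [0, 0, 0, 0, 0, 0], [0, 0, 0, 0, 0, 0], [0, 0, 0, 0, 0, 0], [0, 0, 0, 0, 0, 0], [0, 0, 0, 0, 0, 0], [0, 0, 0, 0, 0, 0]]
  gripper: 1
  force: 60

```text
t: 4.32
tool_pos: [0.4552, -0.2675, 0.1824]
tool_rot: [0.373, 3.118, -0.001]
contact_force: [-0.5, -1.5, 5.0]
opening: 0.0166
grip_force: 60.1
```

>>> arm_command:
  plan:
    - [[0, 0, -0.2, 0, 0, 0], [0, 0, -0.5, 0, 0, 0], [0, 0, -1, 0, 0, 0], [0, 0, -1.5, 0, 0, 0], [0, 0, -2, 0, 0, 0], [0, 0, -2.5, 0, 0, 0], [0, 0, -3, 0, 0, 0], [0, 0, -3, 0, 0, 0], [0, 0, -3, 0, 0, 0], [0, 0, -3, 0, 0, 0]]

```text
t: 5.15
tool_pos: [0.4548, -0.267, 0.2118]
tool_rot: [0.373, 3.119, 0.0]
contact_force: [0.2, -0.1, -4.5]
opening: 0.0168
grip_force: 59.1
```

```bash
cat > look.py <<'E'
from h import *
import sys
o=get_obs();print({k:np.round(o[k],3).tolist() for k in('tool_pos','tool_rot','contact_force','wrist_torque','opening','grip_force')})
E
python3 - <<'E'
from look import *
im,d=get_image('scene');W=world('scene',d);np.savez('s2.npz',im=im,d=d)
cv2.imwrite('pics/s2.png',cv2.resize(im[150:310,180:320],None,fx=3.5,fy=3.5))
hsv=cv2.cvtColor(im,cv2.COLOR_BGR2HSV).astype(int);x,y,z=[W[...,i] for i in range(3)]
m=(z>.03)&(z<.09)&(hsv[...,1]<75)&(hsv[...,2]>90)&(x>.34)&(x<.65)&(y<-.22)&(y>-.34)
q=W[m]; b=np.array([np.cos(np.radians(13.6)),-np.sin(np.radians(13.6))])
s=(q[:,:2]-[.455,-.267])@b
for a in np.arange(-.1,.2,.02):
    k=(s>a)&(s<a+.02)
    if k.sum()>3: print(round(a+.01,2),k.sum(),np.median(q[k],0).round(4))
E
```

```text
{'tool_pos': [0.455, -0.267, 0.212], 'tool_rot': [0.373, 3.119, 0.0], 'contact_force': [0.155, -0.054, -4.494], 'wrist_torque': [-0.053, -0.021, 0.035], 'opening': 0.017, 'grip_force': 59.124}
0.03 9 [ 0.489  -0.2662  0.0636]
0.05 25 [ 0.5072 -0.2737  0.062 ]
0.07 35 [ 0.5244 -0.281   0.063 ]
0.09 37 [ 0.5426 -0.2867  0.0621]
0.11 39 [ 0.565  -0.2917  0.0637]
0.13 36 [ 0.5833 -0.295   0.0641]
0.15 41 [ 0.6003 -0.2987  0.0612]
0.17 36 [ 0.6193 -0.3076  0.0623]
```

View pics/s2.png

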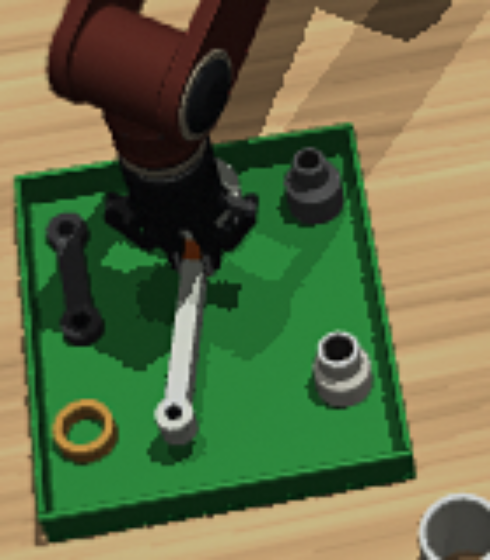

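The bracket hangs level: its top is at about 63 mm all along, and the band (crop (190,250)) sits between the pads. Now I lift it clear and work out the transfer.

>>> arm_command:
  plan:
    - [[0, 0, -0.5, 0, 0, 0], [0, 0, -1.5, 0, 0, 0], [0, 0, -3, 0, 0, 0], [0, 0, -4.5, 0, 0, 0], [0, 0, -6, 0, 0, 0], [0, 0, -8, 0, 0, 0], [0, 0, -10, 0, 0, 0], [0, 0, -12, 0, 0, 0], [0, 0, -13.5, 0, 0, 0], [0, 0, -14.3, 0, 0, 0], [0, 0, -14.7, 0, 0, 0], [0, 0, -14.8, 0, 0, 0]]

```text
t: 6.2
tool_pos: [0.4549, -0.2671, 0.3607]
tool_rot: [0.372, 3.118, -0.001]
contact_force: [-0.6, -0.8, -5.6]
opening: 0.0168
grip_force: 59.2
```

```bash
python3 - <<'E'
from look import *
delta([.5252,.2014,.36],5.9)
E
```

```text
{'tool_pos': [0.455, -0.267, 0.361], 'tool_rot': [0.372, 3.118, -0.001], 'contact_force': [-0.585, -0.78, -5.612], 'wrist_torque': [-0.022, -0.019, 0.015], 'opening': 0.017, 'grip_force': 59.168}
t 6.2 row [4.21, 47.19, 0.04, -0.0008, 0.0012, -0.3408]
```

>>> arm_command:
  plan:
    - [[0, 0.3, 0, 0, 0, 0], [0, 1, 0, 0, 0, -0.007], [0.2, 2.2, 0, 0, 0, -0.016], [0.3, 3.8, 0, 0, 0, -0.027], [0.5, 5.8, 0, 0, 0, -0.042], [0.7, 8, 0, 0, 0, -0.058], [0.9, 10.4, 0, 0, 0, -0.075], [1.1, 12.8, 0, 0, 0, -0.092], [1.3, 15.2, 0, 0, 0, -0.11], [1.6, 17.6, 0, 0, 0, -0.127], [1.8, 20, 0, 0, 0, -0.144], [2, 22.4, 0, 0, 0, -0.162]]

```text
t: 7.2
tool_pos: [0.4877, -0.0424, 0.3588]
tool_rot: [-0.116, -3.138, -0.001]
contact_force: [-0.1, -0.3, -5.4]
opening: 0.017
grip_force: 59.1
```

>>> arm_command:
  plan:
    - [[0.6, 2.3, 0, 0, 0, -0.017], [1.2, 4.6, 0, 0, 0, -0.034], [1.9, 6.9, 0, 0, 0, -0.051], [2.6, 9.2, 0, 0, 0, -0.068], [3.2, 11.5, 0, 0, 0, -0.085], [3.8, 13.8, 0, 0, 0, -0.102], [4.4, 16, 0, 0, 0, -0.119], [5, 18.2, 0, 0, 0, -0.136], [5.5, 20.2, 0, 0, 0, -0.15], [5.9, 21.8, 0, 0, 0, -0.163], [6.1, 22.9, 0, 0, 0, -0.172], [6.1, 23.4, 0, 0, 0, -0.178]]

```text
t: 8.2
tool_pos: [0.4441, 0.1949, 0.359]
tool_rot: [0.165, -3.136, -0.0]
contact_force: [-0.2, 0.3, -4.2]
opening: 0.0173
grip_force: 59.1
```

```bash
python3 - <<'E'
from look import *
delta([.5252,.2014,.3133],5.9)
E
```

```text
{'tool_pos': [0.444, 0.195, 0.359], 'tool_rot': [0.165, -3.136, -0.0], 'contact_force': [-0.244, 0.277, -4.223], 'wrist_torque': [0.04, -0.015, 0.018], 'opening': 0.017, 'grip_force': 59.077}
t 8.2 row [-8.14, -0.21, 4.56, 0.0001, -0.0014, 0.0023]
```

I had the sign of the x shift wrong in the second half. No harm done, since it is still high. I correct it at this height.

>>> arm_command:
  plan:
    - [[-0.4, 0, 0, 0, 0, 0], [-1.2, 0, 0, 0, 0, 0], [-2.2, -0.1, 0, 0, 0, 0], [-3.4, -0.1, 0, 0, 0, 0], [-4.6, -0.1, 0, 0, 0, 0], [-5.8, -0.1, 0, 0, 0, 0], [-6.8, -0.2, 0, 0, 0, 0.001], [-7.5, -0.2, 0, 0, 0, 0.002], [-8, -0.2, 0, 0, 0, 0.002], [-8.1, -0.2, 0, 0, 0, 0.002], [-8.1, -0.2, 0, 0, 0, 0.002], [-8.1, -0.2, 0, 0, 0, 0.002]]

```text
t: 9.2
tool_pos: [0.5257, 0.1995, 0.3597]
tool_rot: [0.157, -3.137, 0.0]
contact_force: [-0.4, 0.1, -4.3]
opening: 0.0168
grip_force: 59.1
```

```bash
python3 - <<'E'
from look import *
delta([.5252,.2014,.3133],5.9)
E
```

```text
{'tool_pos': [0.526, 0.199, 0.36], 'tool_rot': [0.157, -3.137, 0.0], 'contact_force': [-0.436, 0.104, -4.297], 'wrist_torque': [0.036, 0.028, 0.026], 'opening': 0.017, 'grip_force': 59.062}
t 9.2 row [0.03, 0.2, 4.64, -0.0001, -0.0005, -0.0028]
```

>>> arm_command:
  plan:
    - [[0, 0, 0.3, 0, 0, 0], [0, 0.1, 0.8, 0, 0, -0.001], [0, 0.2, 1.4, 0, 0, -0.002], [0, 0.2, 2, 0, 0, -0.003], [0, 0.2, 2.7, 0, 0, -0.003], [0, 0.2, 3.4, 0, 0, -0.003], [0, 0.2, 4, 0, 0, -0.003], [0, 0.2, 4.4, 0, 0, -0.003], [0, 0.2, 4.6, 0, 0, -0.003], [0, 0.2, 4.6, 0, 0, -0.003], [0, 0.2, 4.6, 0, 0, -0.003], [0, 0.2, 4.6, 0, 0, -0.003]]

```text
t: 10.2
tool_pos: [0.5259, 0.2016, 0.3143]
tool_rot: [-0.162, 3.136, 0.0]
contact_force: [-0.4, -0.4, -4.9]
opening: 0.0168
grip_force: 59.1
```

```bash
python3 - <<'E'
from look import *
delta([.5252,.2014,.3133],5.9)
a=[]
for n,(x0,y0,x1,y1) in (('top',(200,190,300,315)),('scene',(330,140,440,280))):
    im,d=get_image(n);np.savez(n+'3.npz',im=im,d=d)
    c=cv2.resize(im[y0:y1,x0:x1],None,fx=3.6,fy=3.6,interpolation=cv2.INTER_CUBIC);a.append(cv2.copyMakeBorder(c,0,505-c.shape[0],0,0,0))
    W=world(n,d);x,y,z=[W[...,i] for i in range(3)];hsv=cv2.cvtColor(im,cv2.COLOR_BGR2HSV).astype(int)
    m=(z>.15)&(z<.19)&(hsv[...,1]<75)&(hsv[...,2]>90)&(x>.41)&(x<.73)&(y<.28)&(y>.14)
    q=W[m];b=np.radians(5.9);r=(q[:,:2]-[.5252,.2014]);s=r@[np.cos(b),np.sin(b)];t=r@[-np.sin(b),np.cos(b)]
    for k0 in np.arange(-.1,.2,.02):
        k=(s>k0)&(s<k0+.02)
        if k.sum()>3: print(n,round(k0+.01,2),k.sum(),'lat mm',(1000*np.median(t[k])).round(1),'range',(1000*np.array([t[k].min(),t[k].max()])).round(0),'z',np.median(q[k][:,2]).round(4))
cv2.imwrite('pics/c3.png',np.hstack(a))
E
```

```text
{'tool_pos': [0.526, 0.202, 0.314], 'tool_rot': [-0.162, 3.136, 0.0], 'contact_force': [-0.368, -0.359, -4.867], 'wrist_torque': [-0.073, -0.003, -0.023], 'opening': 0.017, 'grip_force': 59.064}
t 10.2 row [0.07, -0.01, 0.1, 0.0001, 0.0011, 0.0002]
top -0.07 32 lat mm 22.0 range [-16.  35.] z 0.1724
top -0.05 92 lat mm 14.8 range [-16.  36.] z 0.1716
top -0.03 62 lat mm 4.5 range [-14.  28.] z 0.1712
top 0.09 11 lat mm 3.0 range [-7.  9.] z 0.1657
top 0.11 46 lat mm 1.1 range [-8. 10.] z 0.1653
top 0.13 46 lat mm 0.7 range [-8. 10.] z 0.1656
top 0.15 55 lat mm -0.5 range [-14.  16.] z 0.1661
top 0.17 56 lat mm -0.2 range [-15.  16.] z 0.1668
scene -0.09 21 lat mm -6.2 range [-21.   3.] z 0.171
scene -0.07 31 lat mm -15.5 range [-32.  -2.] z 0.172
scene -0.05 12 lat mm -26.1 range [-32. -17.] z 0.1728
scene 0.03 25 lat mm 2.6 range [-7. 10.] z 0.1658
scene 0.05 37 lat mm 1.6 range [-9. 11.] z 0.166
scene 0.07 39 lat mm 1.5 range [-8. 11.] z 0.1662
scene 0.09 39 lat mm 0.9 range [-8. 13.] z 0.1656
scene 0.11 41 lat mm 0.7 range [-10.  10.] z 0.1665
scene 0.13 41 lat mm -0.6 range [-9. 10.] z 0.1661
scene 0.15 43 lat mm 0.2 range [-14.  14.] z 0.1664
scene 0.17 44 lat mm 0.4 range [-15.  15.] z 0.1667
```

View pics/c3.png

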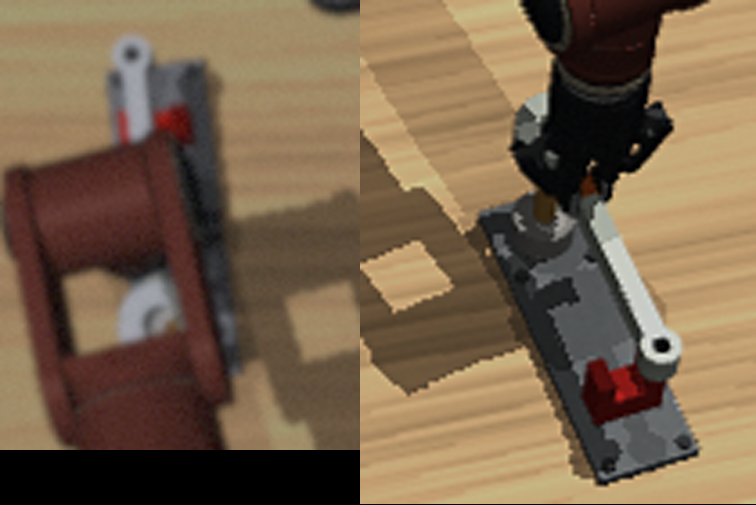

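Both views show the bracket level above the fixture, tail over the red rest. The eye hole is at about (236.3,204.6) in the top picture and (413.5,235.7) in the scene picture. I check the bore's position along the bar and refine the fixture angle against the same cameras.

```bash
python3 - <<'E'
from h import *
from scipy.optimize import least_squares
delta([.5252,.2014,.3133],5.9)
pin=dict(top=np.array([.4634,.194]),scene=np.array([.4637,.1958]))
for n,e in(('top',(236.3,204.6)),('scene',(413.5,235.7))):
    E=ray(n,e,.1655)[0,:2];v=E-pin[n];print(n,'eye',E.round(4),'dist from pin',np.linalg.norm(v).round(4),'ang',np.degrees(np.arctan2(v[1],v[0])).round(2))
    # head outer rim fit: top face points beyond/at the head
    f=np.load(n+'3.npz');W=world(n,f['d']);x,y,z=[W[...,i] for i in range(3)];hsv=cv2.cvtColor(f['im'],cv2.COLOR_BGR2HSV).astype(int)
    m=((z>.165)&(z<.18)&(hsv[...,1]<75)&(hsv[...,2]>70)&(x>.41)&(x<.51)&(y<.25)&(y>.14)).astype(np.uint8)
    cs,_=cv2.findContours(m,cv2.RETR_EXTERNAL,cv2.CHAIN_APPROX_NONE);c=max(cs,key=len)[:,0]
    Q=ray(n,c,.172)[:,:2];r=np.linalg.norm(Q-pin[n],axis=1)
    k=(r>.028)&(r<.042)
    s=least_squares(lambda p:np.linalg.norm(Q[k]-p,axis=1)-.0345,pin[n],loss='soft_l1',f_scale=.001)
    print('  head',s.x.round(4),'minus pin mm',((s.x-pin[n])*1000).round(1),k.sum())
    f0=np.load(n+'0.npz');W=world(n,f0['d']);x,y,z=[W[...,i] for i in range(3)]
    h=cv2.cvtColor(f0['im'],cv2.COLOR_BGR2HSV).astype(int)
    p=(z>.007)&(z<.018)&(x>.5)&(x<.62)&(y>.12)&(y<.29)&(h[...,1]<70)
    q=W[p][:,:2];u=np.polyfit(q[:,0],q[:,1],1);print('  plate axis',np.degrees(np.arctan(u[0])).round(2),'lateral at pin mm',((np.polyval(u,pin[n][0])-pin[n][1])*1000).round(1))
E
```

```text
t 10.3 row [0.07, -0.01, 0.11, 0.0001, 0.0012, 0.0002]
top eye [0.6863 0.2188] dist from pin 0.2243 ang 6.34
  head [0.4641 0.1952] minus pin mm [0.7 1.2] 30
  plate axis 5.17 lateral at pin mm 2.3
scene eye [0.6855 0.2198] dist from pin 0.2231 ang 6.17
  head [0.4657 0.1971] minus pin mm [2.  1.3] 18
  plate axis 0.79 lateral at pin mm 4.5
```

>>> arm_command:
  plan:
    - [[0.05, -0.03, 0.05, 0, 0, 0], [0.1, -0.07, 0.1, 0, 0, 0], [0.1, -0.07, 0.1, 0, 0, 0], [0.1, -0.07, 0.1, 0, 0, 0], [0.1, -0.07, 0.1, 0, 0, 0], [0.1, -0.07, 0.1, 0, 0, 0], [0.1, -0.07, 0.1, 0, 0, 0], [0.1, -0.07, 0.1, 0, 0, 0], [0.1, -0.07, 0.1, 0, 0, 0], [0.1, -0.07, 0.1, 0, 0, 0], [0.1, -0.07, 0.1, 0, 0, 0], [0.1, -0.07, 0.1, 0, 0, 0]]

```text
t: 11.3
tool_pos: [0.5248, 0.2007, 0.3128]
tool_rot: [-0.162, 3.137, -0.0]
contact_force: [-0.5, -0.6, -3.8]
opening: 0.0169
grip_force: 59.1
```

```bash
python3 - <<'E'
from look import *
delta([.5252,.2014,.3133],5.9); print(np.abs(get_obs()['dq']).max())
print(finish_job())
E
```

```text
{'tool_pos': [0.525, 0.201, 0.313], 'tool_rot': [-0.162, 3.137, -0.0], 'contact_force': [-0.527, -0.572, -3.768], 'wrist_torque': [0.025, -0.022, 0.008], 'opening': 0.017, 'grip_force': 59.064}
t 11.3 row [-0.05, 0.06, -0.05, -0.0001, 0.0001, 0.0003]
0.0008531458503421367
the job is handed in; nothing more can be done
None
```

I handed the job in at 11.3 s: the bracket is gripped across its orange band and held still and level about 5 cm above the brass pin, with its bore within about 1–2 mm of the pin's axis by the cameras and its tail over the red rest.

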